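# Prop open the solar lid of the charging chest

### The job

Open the solar charging chest and leave its panel lid propped: lift the lid by the prop rod that hangs from it, feel for the holding hole in the small plate on the chest's front, and let the rod's foot down fully home in it so that the rod alone carries the lid. Be gentle: do not jam the rod against the plate, do not let the lid fall, and leave the other things on the table where they are.

Things in the scene. Friction and masses are not known exactly. Their poses are not given: they have to be found in the camera images.
- chest: Grey plastic chest fixed to the table, 260 mm along its x, 140 mm deep, 143 mm high. Origin on the table under the middle of the outer face of its front wall; its y points out of the front, away from the chest (the chest fills y = -140 to 0 mm), its z up. The lid's hinge line runs along x at y = -140 mm, z = 145 mm, at the back.
- lid (a joint): Angle of the lid in rad: 0 shut, grows as the front edge rises. Grey lid 10 mm thick with a dark solar panel on top, 266 mm wide; its front edge overhangs the chest's front by 18 mm. About 0.6 kg (hidden, up to 30% either way); a plain hinge: the lid falls shut when let go. Propped it stands at about 0.5 rad.
- prop: Steel prop rod 8 mm thick with a flat black nylon foot (edge chamfered 1 mm), hung from a pin between two thin steel arms (20 mm wide over both, 12 mm high) on the middle of the lid's front edge. Origin on the pin; the rod runs along its -z, 145 mm to its tip. It swings freely about the chest's x axis, foot outward or inward; shut, it hangs straight down in front of the chest.
- prop_grip (a point): Centre of the dark rubber grip on the rod, a block 36 mm (along the chest's x) by 16 mm by 30 mm (along the rod), 40 mm below the pivot. It can be pinched from above across its 36 mm width, with the gripper upright or leaning out from the chest; it is wider than the pivot arms, so that the fingers pass them.
- prop_foot (a point): Lower end of the prop rod (middle of its flat foot), 145 mm from the pivot.
- bracket: Steel bracket on the middle of the chest's front, carrying the holding plate: an aluminium plate 44 mm wide (x), 13 mm thick, sticking out of the wall. Origin on the wall's outer face at the height of the plate's top, 125 mm over the table; axes as the chest's. The plate is clamped and does not move. The foot slides on it with friction about 0.2; rod and plate should not meet with over 25 N.
- beaker: Clear plastic beaker, 60 mm across, 85 mm high, loose on the table, not to be disturbed. Origin under its middle.
- phone: Black phone lying flat, 72 x 148 x 9 mm, loose on the table, not to be disturbed. Origin under its middle.
- meter: Orange hand multimeter lying flat, 70 x 130 x 35 mm, loose on the table, not to be disturbed. Origin under its middle.
- tub: White food tub with a red lid, 140 x 140 x 71 mm, loose on the table, not to be disturbed. Origin under its middle.
- spoon: Metal spoon lying flat, loose on the table, not to be disturbed. Origin under its middle.
- jar: Jar with a white cap, 60 mm across, 90 mm high, loose on the table, not to be disturbed. Origin under its middle.
- motor: Small motor on a plywood foot, 70 x 45 mm, 40 mm high, loose on the table, not to be disturbed. Origin under its middle.
- prop_pivot (a point): Pivot pin of the rod, on the lid. With the lid shut it is at x = 0, y = 72, z = 160 mm in the chest's frame (rod's tip 15 mm over the table). Lifting the rod lifts the lid: the pivot then circles the lid's hinge line at 212.5 mm.
- hole_zone (a point): Point on the plate's top 34 mm out from the wall: the middle of where the one holding hole may be, not the hole. The hole, 12 mm (y) by 14 mm (x), 13 mm deep with a floor, is centred up to 12 mm further out or in (the plate was slid before clamping). Inward of it the plate is plain up to the wall; outward it ends 11 mm past the hole's centre (57 mm from the wall at most).

How it is judged:
By the outcome, as a careful person would: the job done as asked, in the order asked, and still so for the second after the job is handed in, with the robot touching nothing.
It also fails if it takes over 67 s, if anything falls off the work surface, if the arm or the gripper's body presses on something with over 40 N, if the wrist force passes 120 N, or if a joint passes its speed limit or range.

### The arm

A 6-joint arm with a two-finger parallel gripper is mounted at the origin on the work surface. World frame = base frame: x ahead of the robot, y to its left, z up, the work surface at z = 0. Lengths are in mm, angles in degrees, forces in N, time in s.
With the tool pointing down it reaches from about 300 to 850 mm from the base axis. Payload 4.2 kg.
Tool frame: the origin (TCP) lies at the very end of the fingers, on their centre line; the grasp point (between the pads) lies 19 mm behind it; z points along the fingers, y is the line along which they close (so a half turn about z gives the same grasp; the last joint's range is limited). The gripper opens to 91 mm and grips with 3 to 60 N. Pads are 32 mm wide; open, the fingers measure 118 mm over their backs; the gripper's body (76 mm by 178 mm) begins 60 mm behind the grasp point.
Start: joints at [69.156, 18.312, 89.639, -0, 72.044, -1.146], TCP at [193.818, 541.37, 182.476] pointing down, gripper open.
Joint ranges: [-177.97, 177.97], [-48.28, 115.42], [12.27, 149.76], [-77.06, 257.06], [2.81, 150.46], [-146.56, 146.56]. Speed limits (degrees/s): [147.25, 147.25, 180, 180, 180, 180].

### API

Orientations are given as [roll, pitch, yaw] about the fixed x, y, z axes, in that order (R = Rz(yaw) Ry(pitch) Rx(roll)).
In Python, from workcell import env, eyes gives the robot as it stands.
- The arm moves only by the tool send_rows, never from a script. Its argument "targets" is text: rows parted by semicolons, each of 7 numbers parted by spaces: the shift along the tool's x, y, z in m, then the turn, a rotation vector about the tool's x, y, z in degrees, then the opening in per cent of the stroke, from 0 (shut) to 100 (fully open). A call has 1 to 12 rows; each row is the pose to reach, as a shift and turn from the pose commanded when the call began, along the tool's axes at that moment; what a row does not reach only later rows make up. A row lasts 1/12 s, in which the tool goes at most 41.7 mm and 7.16 degrees, less where a joint would pass 70% of its speed; a pose out of reach is approached as far as the arm can. A call with a gripper value outside its range is refused whole. The fingers move at their own pace and stop on an object; "grip_force" is the grip in N (left out, the last holds). Time passes only in rows, so rows that repeat a pose let the fingers close. It gives the time, the measured TCP pose, the force, the opening and the grip force at its end, in the units of the state.
- env.state(): the state, without advancing time (a new reading comes with each control period).
- eyes.grab_frame(name): name is "side" or "top" or "wrist"; returns a dict with "image" (400x640x3 uint8, blue, green, red), "fovy" (degrees; the focal length in pixels is half the picture's height over the tangent of half this angle, whatever the lens; pixels are square), "cx", "cy" (the principal point, pixels), "eye" and "attitude" of the camera in the world. Camera axes: x right, y up, looking along -z (the intrinsics and any distortion apply to the point x, -y, -z); pixel columns grow to the right and rows downward; lengths in mm; the calibration is good to about 2 mm. A picture is of the moment at which its call begins. There is no depth.
- env.job_done(): hands the job in; it is judged then, once.
The state is a dict: "time_s": time; "qpos": joint angles; "qvel": joint speeds; "effort": joint torques, N m; "ee_pos": TCP position; "ee_rot": TCP orientation; "force": force on the tool from outside, world axes, zero at the start; "torque": the same for the moment, N m; "gripper_width": finger opening in mm; "gripper_force": force on a finger pad.
Only numpy, scipy, OpenCV 4.12 (cv2) and the standard library are available. Lean on these libraries where they do the work, as an engineer would, in place of code of your own. Each camera call takes 0.05 s, during which the arm holds its last target. There are 200 camera calls.

## Working session

There is one attempt and no reset: what is moved stays moved. The work goes in short steps, Python scripts to look and compute and a tool call to move; the robot and the scene stay as the last step left them, time stands still between calls to the robot, and variables do not carry over. Pictures are saved under pics/ and viewed, at most 12 in all, crops included, and the job is handed in when it is done.

Besides the shell and the picture viewer there is one more tool, called after "Call:" in YAML: its name, and indented under it one key for each argument. send_rows: Moves the arm, as the interface text tells. Its arguments: {"type":"object","properties":{"targets":{"type":"string"},"grip_force":{"type":"number"}},"required":["targets"]}

```bash
mkdir -p pics; ls; python3 - <<'E'
from workcell import env, eyes
import cv2
print(env.state())
for n in("side","top"):
    f=eyes.grab_frame(n); cv2.imwrite(f"pics/{n}0.png",f["image"]); print(n,{k:v for k,v in f.items() if k!="image"})
E
```

```text
pics
{'time_s': 0.0, 'qpos': array([ 6.91565779e+01,  1.83515033e+01,  8.97052856e+01, -2.33276240e-03,
        7.20413426e+01, -1.14555338e+00]), 'qvel': array([-0.01549165,  0.04588234,  0.00811738,  0.05892369,  0.00839598,
       -0.00448479]), 'effort': array([-2.55044310e-03, -4.12472999e+01, -2.31964248e+01,  7.23943161e-02,
        4.57687641e-02, -1.53060646e-04]), 'ee_pos': array([193.62791074, 540.84787007, 181.62927559]), 'ee_rot': array([-1.79901844e+02,  2.55552431e-04,  1.60302853e+02]), 'force': array([-0.63390457,  0.81626771,  0.28315836]), 'torque': array([-0.01313796, -0.03896253, -0.0237974 ]), 'gripper_force': 0.0, 'gripper_width': 91.09378964664275}
side {'fovy': 55.024792195714156, 'cx': 312.2429651112873, 'cy': 198.29227002659331, 'eye': array([ 165.69322517, -990.30665163,  829.70893642]), 'attitude': array([ 54.83059795,  -0.24859402, -20.45217116])}
top {'fovy': 47.86419032236902, 'cx': 318.1069312936965, 'cy': 193.52138833803846, 'eye': array([ 405.13933706,  -85.33275049, 1381.75614328]), 'attitude': array([  6.36702869,   1.57085958, -90.39072858])}
```

View pics/side0.png

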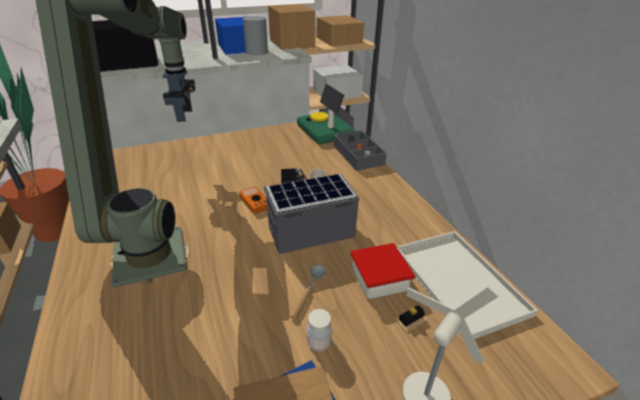

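View pics/top0.png

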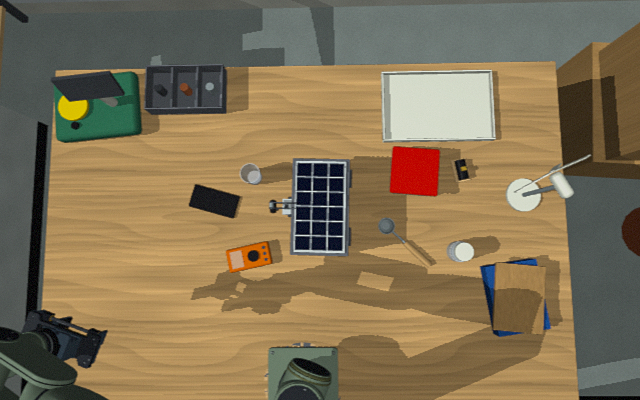

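The side view shows the chest at about (312,215) with its front facing away. The top view shows the lid at (322,206), the rod and pivot at (275,206) in front of it (+y), the beaker at (250,174), the phone at (214,201) and the meter at (250,257). Next I measure the lid and the rod grip.

```bash
cat > h.py <<'E'
from workcell import env, eyes
import cv2, numpy as np
from scipy.spatial.transform import Rotation as R
def cam(f): 
    return (200/np.tan(np.radians(f["fovy"]/2)), R.from_euler("xyz",f["attitude"],degrees=True).as_matrix())
def ray(f,u,v):
    F,M=cam(f); return M@np.array([(u-f["cx"])/F,-(v-f["cy"])/F,-1])
def onz(f,u,v,z):
    d=ray(f,u,v); return f["eye"]+d*(z-f["eye"][2])/d[2]
def proj(f,p):
    F,M=cam(f); c=M.T@(np.array(p)-f["eye"]); return np.array([f["cx"]-F*c[0]/c[2], f["cy"]+F*c[1]/c[2]])
E
python3 - <<'E'
from h import *
f=eyes.grab_frame("top"); im=f["image"]
hsv=cv2.cvtColor(im,cv2.COLOR_BGR2HSV)
m=((hsv[...,1]<110)|(hsv[...,0]>90)).astype(np.uint8)
m=((im[...,0].astype(int)-im[...,2])>-8).astype(np.uint8)
n,l,s,c=cv2.connectedComponentsWithStats(m)
i=l[206,300] or l[200,310]
mm=(l==i).astype(np.uint8); print(s[i])
mo=cv2.morphologyEx(mm,cv2.MORPH_OPEN,np.ones((25,25)))
mo=cv2.dilate(mo,np.ones((1,1)))
r=cv2.minAreaRect(max(cv2.findContours(mo,0,2)[0],key=cv2.contourArea)); print(r)
B=cv2.boxPoints(r)
P=np.array([onz(f,*b,155) for b in B]); print(P.round(1), np.linalg.norm(P-np.roll(P,1,0),axis=1))
cv2.imwrite("pics/crop1.png",cv2.resize(np.hstack([im[150:270,220:370],np.repeat(mm[150:270,220:370,None]*255,3,2)]),None,fx=2.6,fy=5 and 2.6,interpolation=2))
E
```

```text
[ 270  159   82   97 5784]
((319.8929443359375, 206.58636474609375), (57.019378662109375, 96.50924682617188), 1.7098139524459839)
[[ 378.6   24.7  155. ]
 [ 643.4   16.7  155. ]
 [ 636.7 -140.8  155. ]
 [ 373.1 -129.2  155. ]] [153.95333657 264.89761823 157.63702826 263.85944245]
```

View pics/crop1.png

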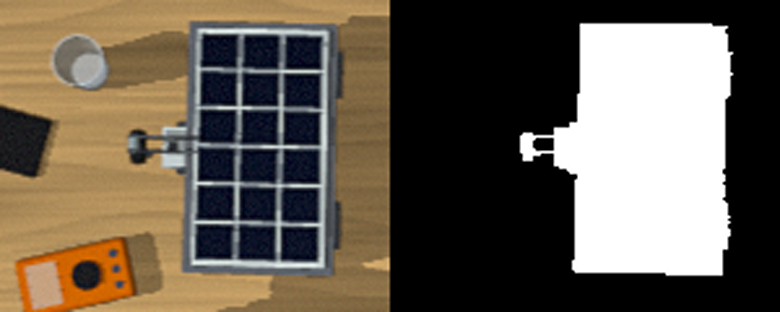

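The crop shows the dark grip at (137,145), joined by two arms to the lid edge. The light holding plate below it has its outer edge at crop column 163, about u=282.7 in the full frame. I use that edge for a first estimate of the hole.

```bash
cat >> h.py <<'E'
YAW=-2.0; ORG=np.array([510.4,2.7,0])
def W(p): return ORG+R.from_euler("z",YAW,degrees=True).apply(p)
def C(p): return R.from_euler("z",-YAW,degrees=True).apply(np.array(p)-ORG)
def pose(p,rpy): return np.array(p,float),R.from_euler("xyz",rpy,degrees=True)
def rel(a,b):
    "rows from pose a to pose b: shift m, rotvec deg"
    return np.r_[a[1].inv().apply(b[0]-a[0])/1000,(a[1].inv()*b[1]).as_rotvec(degrees=True)].round(4)
E
python3 - <<'E'
from h import *
f=eyes.grab_frame("top")
print("grip at px",proj(f,W([0,72,135])),"seen",220+137/2.6,150+145/2.6)
print("plate edge chest",C(onz(f,282.7,206,125)), "beaker",onz(f,250,174,0),C(onz(f,250,174,85)))
for c in ([133,18,155],[-133,18,155]): print(proj(f,W(c)))
a=pose([193.818,541.37,182.476],[180,0,160.302]); print(rel(a,pose([513,115,240],[180,0,88])))
E
```

```text
grip at px [272.68298877 205.25654932] seen 272.6923076923077 205.76923076923077
plate edge chest [ -0.54579823  45.05747904 125.        ] beaker [622.90550382 163.27352947   0.        ] [ 93.97883416 148.65065348  85.        ]
[293.06823774 157.2889112 ]
[289.70524274 254.14460902]
[-4.4420e-01 -2.9380e-01 -5.7500e-02  0.0000e+00 -0.0000e+00  7.2302e+01]
```

Call:
send_rows:
  targets: "-0.444 -0.294 -0.0575 0 0 72.3 70;-0.444 -0.294 -0.0575 0 0 72.3 70;-0.444 -0.294 -0.0575 0 0 72.3 70;-0.444 -0.294 -0.0575 0 0 72.3 70;-0.444 -0.294 -0.0575 0 0 72.3 70;-0.444 -0.294 -0.0575 0 0 72.3 70;-0.444 -0.294 -0.0575 0 0 72.3 70;-0.444 -0.294 -0.0575 0 0 72.3 70;-0.444 -0.294 -0.0575 0 0 72.3 70;-0.444 -0.294 -0.0575 0 0 72.3 70;-0.444 -0.294 -0.0575 0 0 72.3 70;-0.444 -0.294 -0.0575 0 0 72.3 70"

```text
time_s: 1.2
ee_pos: [492.3, 141.3, 236.4]
ee_rot: [180.0, -0.0, 88.0]
force: [1.1, 0.7, -0.9]
gripper_width: 63.8
gripper_force: 0.0
```

```bash
python3 - <<'E'
from h import *
s=env.state(); print(s["ee_pos"],s["ee_rot"],s["time_s"])
print(rel(pose(s["ee_pos"],s["ee_rot"]),pose([513,115,240],[180,0,88])))
E
```

```text
[492.26459435 141.33724054 236.38743192] [ 1.79993320e+02 -1.53643598e-02  8.79571392e+01] 1.2
[-0.0256  0.0217 -0.0036  0.0067 -0.0154 -0.0429]
```

Call:
send_rows:
  targets: "-0.025 0.022 0 0 0 0 70;-0.025 0.022 0 0 0 0 70;-0.025 0.022 0 0 0 0 70;-0.025 0.022 0 0 0 0 70"

```text
time_s: 1.53
ee_pos: [512.0, 117.8, 235.7]
ee_rot: [-179.9, -0.0, 88.0]
force: [-0.4, 0.0, -0.4]
gripper_width: 63.9
gripper_force: 0.0
```

```bash
python3 - <<'E'
from h import *
f=eyes.grab_frame("wrist"); cv2.imwrite("pics/w1.png",f["image"])
s=env.state(); print(s["ee_pos"],s["ee_rot"],s["time_s"],s["force"])
print({k:v for k,v in f.items() if k!="image"})
for n,p in dict(grip=[0,72,135],piv=[0,72,160],edge=[0,45,125],er=[22,45,125],el=[-22,45,125],h=[0,34,125],lr=[60,18,155],ll=[-60,18,155]).items(): print(n,proj(f,W(p)).round(1))
E
```

```text
[511.79250747 118.25019646 235.86860246] [-1.79938377e+02 -2.25779954e-02  8.80464774e+01] 1.5833 [-0.38820425  0.33992729 -0.62833544]
{'fovy': 64.12244107739124, 'cx': 322.2566959297703, 'cy': 202.08877118461456, 'eye': array([513.78923042, 190.89555201, 438.12947284]), 'attitude': array([-1.52421909e+01,  1.29003752e-02, -2.07840137e+00])}
grip [325.6 234.1]
piv [325.9 243.7]
edge [325.5 254.6]
er [346.2 254.5]
el [304.8 254.6]
h [325.5 264. ]
lr [386.  292.2]
ll [265.5 292.3]
```

View pics/w1.png

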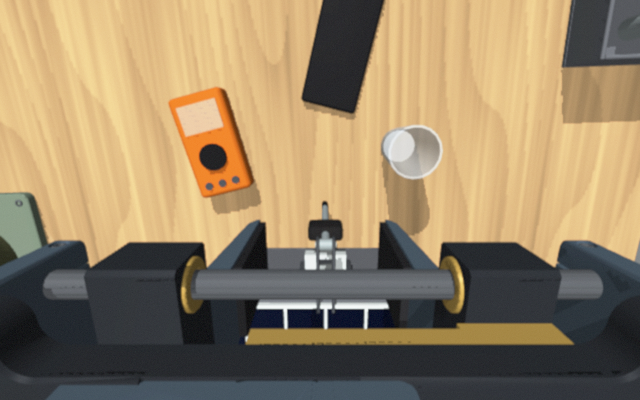

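The wrist view shows the grip at (325,229) and the plate below it (columns 304–346), as predicted. The gripper bar hides the rest. Moving inward gives a clear view of the plate.

Call:
send_rows:
  targets: "-0.03 0.001 0.015 0 0 0 70;-0.063 0.001 0.035 0 0 0 70;-0.063 0.001 0.035 0 0 0 70;-0.063 0.001 0.035 0 0 0 70;-0.063 0.001 0.035 0 0 0 70"

```text
time_s: 2.0
ee_pos: [511.3, 55.9, 201.6]
ee_rot: [180.0, -0.1, 88.1]
force: [0.1, 1.5, 0.1]
gripper_width: 64.1
gripper_force: 0.0
```

```bash
python3 - <<'E'
from h import *
f=eyes.grab_frame("wrist"); im=f["image"]
s=env.state(); print(s["ee_pos"],s["ee_rot"],s["time_s"],s["force"])
P={n:proj(f,W(p)) for n,p in dict(grip=[0,72,135],piv=[0,72,160],edge=[0,45,125],er=[22,45,125],el=[-22,45,125],h=[0,34,125],lr=[60,18,155],ll=[-60,18,155]).items()}
u,v=P["edge"].astype(int); x0,y0=u-50,v-50
print(x0,y0,{k:((p-[x0,y0])*6).round() for k,p in P.items()}, P["edge"])
cv2.imwrite("pics/w2.png",cv2.resize(im[y0:y0+100,x0:x0+100],None,fx=6,fy=6,interpolation=2))
E
```

```text
[511.69017129  56.04194562 201.93588701] [ 1.79912400e+02 -5.19076043e-02  8.80994539e+01] 2.05 [0.91100253 0.29544688 0.58440423]
274 157 {'grip': array([302., 142.]), 'piv': array([303., 180.]), 'edge': array([301., 304.]), 'er': array([446., 304.]), 'el': array([156., 304.]), 'h': array([301., 373.]), 'lr': array([730., 549.]), 'll': array([-126.,  549.])} [324.1278806  207.71159559]
```

View pics/w2.png

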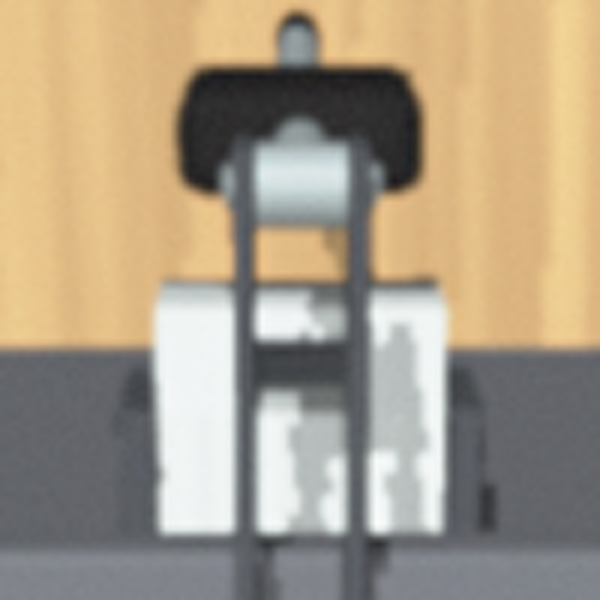

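The crop shows the grip block at (300,128), the plate (columns 155–447, top outer edge about row 306) and the dark hole floor between the arms (rows 342–387). Allowing for parallax, the hole centre is about 33 mm from the wall at x=0. Now I grasp.

Call:
send_rows:
  targets: "0.020 0.0014 0 0 0 0 70;0.020 0.0014 0.03 0 0 0 70;0.020 0.0014 0.06 0 0 0 70;0.020 0.0014 0.08 0 0 0 70;0.020 0.0014 0.1 0 0 0 70;0.020 0.0014 0.1 0 0 0 70;0.020 0.0014 0.1 0 0 0 70"

```text
time_s: 2.63
ee_pos: [513.5, 75.6, 101.3]
ee_rot: [-180.0, -0.0, 88.1]
force: [-0.8, -0.5, -0.2]
gripper_width: 63.7
gripper_force: 0.0
```

Call:
send_rows:
  targets: "0 0 0 0 0 0 38;0 0 0 0 0 0 30;0 0 0 0 0 0 30;0 0 0 0 0 0 30;0 0 0 0 0 0 30;0 0 0 0 0 0 30;0 0 0 0 0 0 30;0 0 0 0 0 0 30"
  grip_force: 30

```text
time_s: 3.3
ee_pos: [513.3, 74.6, 101.8]
ee_rot: [-180.0, -0.0, 88.0]
force: [-2.7, 0.5, 5.8]
gripper_width: 34.1
gripper_force: 30.0
```

```bash
python3 - <<'E'
from h import *
s=env.state(); print(s["ee_pos"],C(s["ee_pos"]),s["ee_rot"],s["time_s"],s["force"],s["gripper_width"],s["gripper_force"])
f=eyes.grab_frame("wrist"); cv2.imwrite("pics/w3.png",f["image"])
E
```

```text
[513.28276573  74.5524707  101.79866464] [  0.37339456  71.90930719 101.79866464] [-1.79989231e+02 -2.26268755e-02  8.79892176e+01] 3.3 [-2.66853421  0.51981776  5.80882169] 34.05252015067694 30.001434087753296
```

View pics/w3.png

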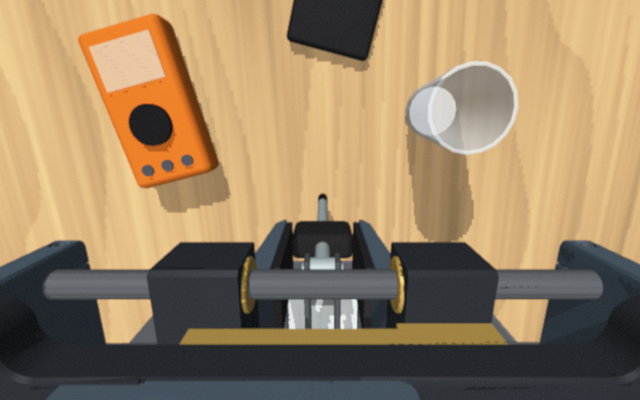

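The grip is held (34 mm, 30 N), with the beaker and meter untouched. Next I work out the lift along the lid's arc, with the foot swung outward to clear the plate.

```bash
cat >> h.py <<'E'
L=58.2
def piv(b): return np.array([-140+212.5*np.cos(np.radians(b)),145+212.5*np.sin(np.radians(b))])
def tcp(b,t):
    "chest (y,z) of tcp, for pivot angle b, foot-out tilt t"
    t_=np.radians(t); return piv(b)+L*np.array([np.sin(t_),-np.cos(t_)])
def foot(b,t):
    t_=np.radians(t); return piv(b)+145*np.array([np.sin(t_),-np.cos(t_)])
def step(s,e):
    "tool-frame x,z shift (mm) and turn about tool y from state s to e"
    d=tcp(*e)-tcp(*s); t=np.radians(s[1])
    # tool z = (sin t,-cos t), tool x=(cos t, sin t)
    return round(d@[np.cos(t),np.sin(t)],1),round(d@[np.sin(t),-np.cos(t)],1),round(e[1]-s[1],2)
E
python3 - <<'E'
from h import *
b=np.linspace(4.05,37.7,31); t=np.interp(b,[4.05,8,28,38],[0,0,13,13])
for k in range(0,30,10):
    print([step((b[k],t[k]),(b[i],t[i])) for i in range(k+1,k+11)])
for i in range(0,31,3): print(b[i].round(1),t[i].round(1),foot(b[i],t[i]).round(1))
from scipy.optimize import fsolve
for h in (30,33,36):
  for z in (112,125): print(h,z,fsolve(lambda q:foot(*q)-[h,z],[33,0]).round(2))
E
```

```text
[(np.float64(-0.3), np.float64(-4.1), np.float64(0.0)), (np.float64(-0.7), np.float64(-8.3), np.float64(0.0)), (np.float64(-1.2), np.float64(-12.4), np.float64(0.0)), (np.float64(-1.5), np.float64(-16.5), np.float64(0.35)), (np.float64(-1.4), np.float64(-20.7), np.float64(1.08)), (np.float64(-1.4), np.float64(-24.8), np.float64(1.81)), (np.float64(-1.5), np.float64(-28.9), np.float64(2.54)), (np.float64(-1.6), np.float64(-33.0), np.float64(3.27)), (np.float64(-1.9), np.float64(-37.1), np.float64(3.99)), (np.float64(-2.2), np.float64(-41.1), np.float64(4.72))]
[(np.float64(-0.1), np.float64(-4.1), np.float64(0.73)), (np.float64(-0.2), np.float64(-8.2), np.float64(1.46)), (np.float64(-0.4), np.float64(-12.2), np.float64(2.19)), (np.float64(-0.7), np.float64(-16.3), np.float64(2.92)), (np.float64(-1.1), np.float64(-20.3), np.float64(3.65)), (np.float64(-1.6), np.float64(-24.4), np.float64(4.37)), (np.float64(-2.1), np.float64(-28.4), np.float64(5.1)), (np.float64(-2.7), np.float64(-32.4), np.float64(5.83)), (np.float64(-3.4), np.float64(-36.4), np.float64(6.56)), (np.float64(-4.2), np.f
[... 270 characters left out ...]
64(-5.2), np.float64(-19.9), np.float64(0.99)), (np.float64(-6.6), np.float64(-23.8), np.float64(0.99)), (np.float64(-8.2), np.float64(-27.6), np.float64(0.99)), (np.float64(-9.8), np.float64(-31.5), np.float64(0.99)), (np.float64(-11.5), np.float64(-35.3), np.float64(0.99)), (np.float64(-13.3), np.float64(-39.0), np.float64(0.99))]
4.0 0.0 [72. 15.]
7.4 0.0 [70.7 27.4]
10.8 1.8 [73.3 39.8]
14.1 4.0 [76.2 52.3]
17.5 6.2 [78.3 64.8]
20.9 8.4 [79.7 77.3]
24.2 10.6 [80.3 89.7]
27.6 12.7 [ 80.3 102. ]
31.0 13.0 [ 74.8 113.1]
34.3 13.0 [ 68.1 123.6]
37.7 13.0 [ 60.8 133.7]
30 112 [31.68 -4.29]
30 125 [36.03 -0.73]
33 112 [31.74 -3.05]
33 125 [36.03  0.45]
36 112 [31.78 -1.83]
36 125 [36.01  1.62]
```

Call:
send_rows:
  targets: "-0.0003 0 -0.0041 0 0 0 30;-0.0007 0 -0.0083 0 0 0 30;-0.0012 0 -0.0124 0 0 0 30;-0.0015 0 -0.0165 0 0.35 0 30;-0.0014 0 -0.0207 0 1.08 0 30;-0.0014 0 -0.0248 0 1.81 0 30;-0.0015 0 -0.0289 0 2.54 0 30;-0.0016 0 -0.033 0 3.27 0 30;-0.0019 0 -0.0371 0 3.99 0 30;-0.0022 0 -0.0411 0 4.72 0 30"

```text
time_s: 4.18
ee_pos: [513.1, 72.1, 142.6]
ee_rot: [-180.0, -4.8, 88.0]
force: [-2.3, 1.6, -3.2]
gripper_width: 33.6
gripper_force: 30.0
```

```bash
cat > st.py <<'E'
from h import *
s=env.state(); c=C(s["ee_pos"]); r=R.from_euler("xyz",s["ee_rot"],degrees=True)
z=R.from_euler("z",-YAW,degrees=True).apply(r.apply([0,0,1])); t=np.degrees(np.arctan2(z[1],-z[2]))
p=c-L*z; fo=c+(145-L)*z
print("tcp",c.round(1),"tilt",t.round(2),"piv",p.round(1),"R",np.hypot(p[1]+140,p[2]-145).round(1),"b",np.degrees(np.arctan2(p[2]-145,p[1]+140)).round(2),"foot",fo.round(1),"F",s["force"].round(1),"T",s["torque"].round(2),s["time_s"],s["gripper_width"].round(1))
E
python3 st.py
```

```text
Traceback (most recent call last):
  File "st.py", line 5, in <module>
    print("tcp",c.round(1),"tilt",t.round(2),"piv",p.round(1),"R",np.hypot(p[1]+140,p[2]-145).round(1),"b",np.degrees(np.arctan2(p[2]-145,p[1]+140)).round(2),"foot",fo.round(1),"F",s["force"].round(1),"T",s["torque"].round(2),s["time_s"],s["gripper_width"].round(1))
                                                                                                                                                                                                                                              ^^^^^^^^^^^^^^^^^^^^^^^^
AttributeError: 'float' object has no attribute 'round'
```

Call:
send_rows:
  targets: "-0.0001 0 -0.0041 0 0.73 0 30;-0.0002 0 -0.0082 0 1.46 0 30;-0.0004 0 -0.0122 0 2.19 0 30;-0.0007 0 -0.0163 0 2.92 0 30;-0.0011 0 -0.0203 0 3.65 0 30;-0.0016 0 -0.0244 0 4.37 0 30;-0.0021 0 -0.0284 0 5.1 0 30;-0.0027 0 -0.0324 0 5.83 0 30;-0.0034 0 -0.0364 0 6.56 0 30;-0.0042 0 -0.0404 0 7.29 0 30"

```text
time_s: 5.02
ee_pos: [513.0, 64.6, 182.5]
ee_rot: [-180.0, -12.1, 88.0]
force: [-3.3, 0.8, -3.2]
gripper_width: 33.9
gripper_force: 30.0
```

```bash
sed -i 's/,s\["gripper_width"\].round(1)//' st.py; python3 st.py
```

```text
tcp [  0.4  62.  182.5] tilt 12.08 piv [  0.4  49.8 239.4] R 212.0 b 26.45 foot [ 0.4 80.1 97.6] F [-3.3  0.8 -3.2] T [-0.08  0.68  0.08] 5.0167
```

Call:
send_rows:
  targets: "-0.0003 0 -0.004 0 0.73 0 30;-0.0012 0 -0.008 0 1 0 30;-0.0025 0 -0.012 0 1 0 30;-0.0038 0 -0.0159 0 1 0 30;-0.0052 0 -0.0199 0 1 0 30;-0.0066 0 -0.0238 0 1 0 30;-0.0082 0 -0.0276 0 1 0 30;-0.0098 0 -0.0315 0 1 0 30;-0.0115 0 -0.0353 0 1 0 30;-0.0133 0 -0.039 0 1 0 30;-0.0133 0 -0.039 0 1 0 30"

```text
time_s: 5.93
ee_pos: [512.3, 43.1, 218.2]
ee_rot: [180.0, -13.0, 88.0]
force: [-4.6, 1.8, -1.5]
gripper_width: 34.0
gripper_force: 30.0
```

```bash
python3 st.py; python3 - <<'E'
from h import *
f=eyes.grab_frame("side"); p=proj(f,W([0,40,200])).astype(int); print(p,[proj(f,W([0,*foot(37.7,13)])),proj(f,W([0,33,125]))])
a=cv2.resize(f["image"][p[1]-60:p[1]+60,p[0]-65:p[0]+65],None,fx=3,fy=3)
f=eyes.grab_frame("wrist"); b=cv2.resize(f["image"][150:270,255:385],None,fx=3,fy=3)
cv2.imwrite("pics/c4.png",np.hstack([a,b]))
s0=(37.7,13.1)
from scipy.optimize import fsolve
for y in (55,50,45,40,36,33):
  e=fsolve(lambda q:foot(*q)-[y,129.5],[37,0]); print(y,e.round(2),step(s0,e))
E
```

```text
tcp [  0.5  40.5 218.2] tilt 12.99 piv [  0.5  27.4 274.9] R 211.9 b 37.82 foot [  0.5  60.  133.6] F [-4.6  1.8 -1.5] T [-0.18  0.99  0.2 ] 5.9333
[300 163] [array([298.65353122, 177.82476681]), array([301.08237284, 184.19239405])]
55 [36.82  9.88] (np.float64(-1.9), np.float64(2.9), np.float64(-3.22))
50 [37.06  8.09] (np.float64(-4.1), np.float64(2.0), np.float64(-5.01))
45 [37.25  6.28] (np.float64(-6.2), np.float64(1.1), np.float64(-6.82))
40 [37.4   4.42] (np.float64(-8.3), np.float64(0.3), np.float64(-8.68))
36 [37.48  2.92] (np.float64(-10.0), np.float64(-0.2), np.float64(-10.18))
33 [37.52  1.76] (np.float64(-11.2), np.float64(-0.5), np.float64(-11.34))
```

View pics/c4.png

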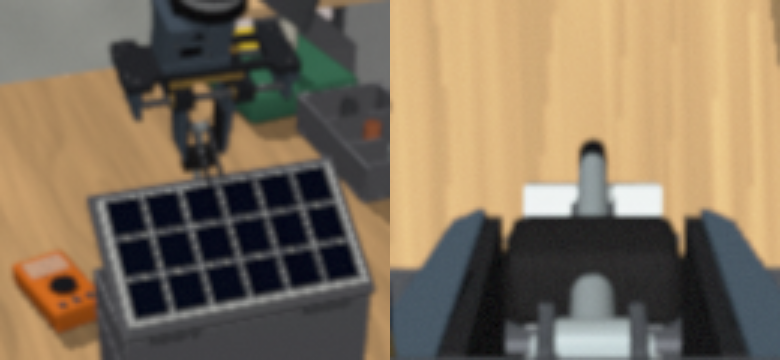

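The left crop shows the lid raised by the rod. The right crop shows the foot (crop (592,150)) just outside the plate edge and centred on the plate. I swing the foot in over the plate.

```bash
python3 - <<'E'
from h import *
f=eyes.grab_frame("wrist")
for n,p in dict(foot=[.5,60,133.6],el=[-22,44.5,125],er=[22,44.5,125],elb=[-22,44.5,112]).items():
  print(n,((proj(f,W(p))-[255,150])*3+[390,0]).round())
E
```

```text
foot [594. 139.]
el [524. 187.]
er [661. 187.]
elb [527. 184.]
```

Call:
send_rows:
  targets: "-0.0010 0 0.0015 0 -1.6 0 30;-0.0019 0 0.0029 0 -3.2 0 30;-0.0041 0 0.002 0 -5 0 30;-0.0062 0 0.0011 0 -6.8 0 30;-0.0083 0 0.0003 0 -8.7 0 30;-0.01 0 -0.0002 0 -10.2 0 30;-0.0112 0 -0.0005 0 -11.3 0 30;-0.0112 0 -0.0005 0 -11.3 0 30;-0.0112 0 -0.0005 0 -11.3 0 30"

```text
time_s: 6.83
ee_pos: [512.0, 33.1, 215.4]
ee_rot: [-180.0, -1.8, 88.0]
force: [-4.1, 1.1, -2.2]
gripper_width: 33.9
gripper_force: 30.0
```

```bash
python3 st.py; python3 - <<'E'
from h import *
from scipy.optimize import fsolve
s=(37.52,1.8)
for y in (31,33,35):
 print(y,[(z,*step(s,fsolve(lambda q:foot(*q)-[y,z],[37,0]))) for z in (128,127,126,125,124,123,122)])
E
```

```text
tcp [  0.5  30.4 215.4] tilt 1.77 piv [  0.5  28.6 273.6] R 212.1 b 37.32 foot [  0.5  33.1 128.7] F [-4.1  1.1 -2.2] T [0.15 0.94 0.01] 6.8333
31 [(128, np.float64(-0.2), np.float64(1.4), np.float64(-1.26)), (127, np.float64(0.2), np.float64(2.5), np.float64(-1.55)), (126, np.float64(0.6), np.float64(3.5), np.float64(-1.85)), (125, np.float64(1.0), np.float64(4.5), np.float64(-2.14)), (124, np.float64(1.4), np.float64(5.5), np.float64(-2.42)), (123, np.float64(1.8), np.float64(6.5), np.float64(-2.71)), (122, np.float64(2.2), np.float64(7.5), np.float64(-2.99))]
33 [(128, np.float64(0.6), np.float64(1.5), np.float64(-0.48)), (127, np.float64(1.0), np.float64(2.5), np.float64(-0.77)), (126, np.float64(1.4), np.float64(3.5), np.float64(-1.06)), (125, np.float64(1.8), np.float64(4.5), np.float64(-1.35)), (124, np.float64(2.2), np.float64(5.5), np.float64(-1.63)), (123, np.float64(2.6), np.float64(6.5), np.float64(-1.91)), (122, np.float64(3.0), np.float64(7.5), np.float64(-2.19))]
35 [(128, np.float64(1.4), np.float64(1.6), np.float64(0.3)), (127, np.float64(1.8), np.float64(2.6), np.float64(0.01)), (126, np.float64(2.2), np.float64(3.6), np.float64(-0.28)), (125, np.float64(2.6), np.float64(4.6), np.float64(-0.56)), (124, np.float64(3.0), np.float64(5.6), np.float64(-0.85)), (123, np.float64(3.4), np.float64(6.6), np.float64(-1.12)), (122, np.float64(3.8), np.float64(7.6), np.float64(-1.4))]
```

Call:
send_rows:
  targets: "0.0003 0 0.0008 0 -0.25 0 30;0.0006 0 0.0015 0 -0.48 0 30;0.0008 0 0.002 0 -0.6 0 30;0.001 0 0.0025 0 -0.77 0 30;0.0012 0 0.003 0 -0.9 0 30;0.0014 0 0.0035 0 -1.06 0 30;0.0016 0 0.004 0 -1.2 0 30;0.0016 0 0.004 0 -1.2 0 30"

```text
time_s: 7.5
ee_pos: [512.1, 34.2, 211.8]
ee_rot: [-180.0, -0.5, 88.0]
force: [-4.8, 1.1, -0.2]
gripper_width: 33.7
gripper_force: 30.0
```

```bash
python3 st.py
```

```text
tcp [  0.6  31.6 211.8] tilt 0.54 piv [  0.6  31.  270. ] R 211.8 b 36.16 foot [  0.6  32.4 125. ] F [-4.8  1.1 -0.2] T [0.08 1.07 0.01] 7.5
```

Call:
send_rows:
  targets: "0.0002 0 0.0005 0 -0.14 0 30;0.0004 0 0.001 0 -0.28 0 30;0.0006 0 0.0015 0 -0.42 0 30;0.0006 0 0.0015 0 -0.42 0 30"

```text
time_s: 7.83
ee_pos: [512.1, 34.2, 211.3]
ee_rot: [179.9, -0.1, 88.0]
force: [-6.0, -1.1, 4.8]
gripper_width: 34.0
gripper_force: 30.0
```

```bash
python3 st.py
```

```text
tcp [  0.6  31.6 211.3] tilt 0.05 piv [  0.5  31.5 269.5] R 212.0 b 35.98 foot [  0.7  31.7 124.5] F [-6.  -1.1  4.8] T [-0.22  1.43 -0.01] 7.8333
```

Contact is felt at the plate-top height (Fz up about 7 N), so the foot is on the rim. I ease off slightly and slide outward in small steps to feel for the drop.

Call:
send_rows:
  targets: "0.0002 0 -0.0003 0 0.2 0 30;0.0004 0 -0.0003 0 0.4 0 30;0.0006 0 -0.0003 0 0.6 0 30;0.0008 0 -0.0003 0 0.8 0 30;0.0008 0 -0.0003 0 0.8 0 30"

```text
time_s: 8.25
ee_pos: [512.1, 34.6, 211.5]
ee_rot: [180.0, -0.8, 88.0]
force: [-5.9, -1.4, 3.4]
gripper_width: 34.0
gripper_force: 30.0
```

```bash
python3 st.py
```

```text
tcp [  0.6  32.  211.5] tilt 0.84 piv [  0.5  31.1 269.7] R 211.7 b 36.07 foot [  0.7  33.2 124.7] F [-5.9 -1.4  3.4] T [-0.36  1.34 -0.01] 8.25
```

Call:
send_rows:
  targets: "0.0002 0 0 0 0.2 0 30;0.0004 0 0 0 0.4 0 30;0.0006 0 0 0 0.6 0 30;0.0006 0 0 0 0.6 0 30"

```text
time_s: 8.58
ee_pos: [512.1, 35.0, 211.5]
ee_rot: [180.0, -1.4, 88.0]
force: [-6.7, -1.5, 3.5]
gripper_width: 34.1
gripper_force: 30.0
```

```bash
python3 st.py
```

```text
tcp [  0.6  32.3 211.5] tilt 1.41 piv [  0.5  30.9 269.6] R 211.5 b 36.11 foot [  0.6  34.4 124.7] F [-6.7 -1.5  3.5] T [-0.43  1.34  0.02] 8.5833
```

Call:
send_rows:
  targets: "0.0002 0 0 0 0.2 0 30;0.0004 0 0 0 0.4 0 30;0.0006 0 0 0 0.6 0 30;0.0006 0 0 0 0.6 0 30"

```text
time_s: 8.92
ee_pos: [512.1, 35.4, 211.5]
ee_rot: [180.0, -2.0, 88.0]
force: [-6.5, -1.7, 3.9]
gripper_width: 33.5
gripper_force: 30.0
```

```bash
python3 st.py
```

```text
tcp [  0.6  32.7 211.5] tilt 1.98 piv [  0.5  30.7 269.6] R 211.3 b 36.13 foot [  0.7  35.7 124.7] F [-6.5 -1.7  3.9] T [-0.58  1.38  0.1 ] 8.9167
```

```bash
python3 - <<'E'
from h import *
f=eyes.grab_frame("wrist")
p=proj(f,W([.6,35.7,125])); x0,y0=(p-[35,30]).astype(int); print(x0,y0)
cv2.imwrite("pics/c5.png",cv2.resize(f["image"][y0:y0+60,x0:x0+70],None,fx=10,fy=10,interpolation=2))
for n,q in dict(foot=[.6,35.7,125],footout=[.6,39.7,125],el=[-22,44.5,125],er=[22,44.5,125],h33=[0,33,125],h27=[0,27,125],h39=[0,39,125]).items():
  print(n,((proj(f,W(q))-[x0,y0])*10).round())
E
```

```text
288 166
foot [351. 302.]
footout [351. 260.]
el [107. 210.]
er [581. 209.]
h33 [344. 330.]
h27 [344. 393.]
h39 [344. 267.]
```

View pics/c5.png

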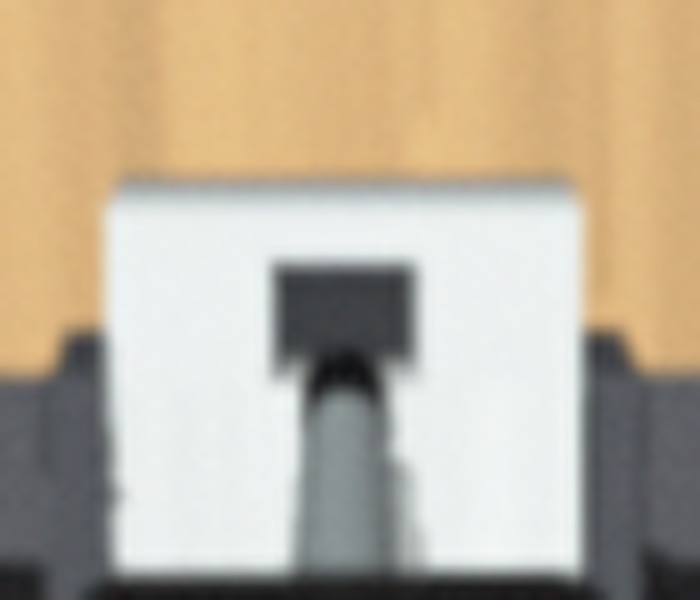

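The crop is clear. The hole spans columns 272–415 with its outer rim at row 262 (centre about y=34 mm). The foot sits on the inner rim with its outer edge at row 345, so its real centre is about y=28 mm. The rod is therefore turned about 3° in the pinch. I lift 2 mm, swing 6 mm outward and look again.

```bash
python3 - <<'E'
from h import *
print(step((36.1,2.0),(36.8,2.5)),step((36.1,2.0),(36.8,5.0)))
E
```

```text
(np.float64(-1.0), np.float64(-2.1), 0.5) (np.float64(1.6), np.float64(-2.2), 3.0)
```

Call:
send_rows:
  targets: "-0.0005 0 -0.001 0 0.25 0 30;-0.001 0 -0.0021 0 0.5 0 30;-0.0004 0 -0.0021 0 1.1 0 30;0.0002 0 -0.0022 0 1.7 0 30;0.0009 0 -0.0022 0 2.3 0 30;0.0016 0 -0.0022 0 3 0 30;0.0016 0 -0.0022 0 3 0 30"

```text
time_s: 9.55
ee_pos: [512.2, 38.3, 212.5]
ee_rot: [-180.0, -5.2, 88.0]
force: [-5.0, 2.5, -2.3]
gripper_width: 33.5
gripper_force: 30.0
```

```bash
python3 st.py; python3 - <<'E'
from h import *
f=eyes.grab_frame("wrist")
p=proj(f,W([0,33,125])); x0,y0=(p-[25,25]).astype(int); print(x0,y0)
im=f["image"][y0:y0+50,x0:x0+50]
cv2.imwrite("pics/c6.png",cv2.resize(im,None,fx=10,fy=10,interpolation=2))
for n,q in dict(foot34=[.5,34,127],fo=[.5,38,127],el=[-22,45,125],er=[22,45,125],h40=[0,40,125],h34=[0,34,125],h28=[0,28,125]).items():
  print(n,((proj(f,W(q))-[x0,y0])*10).round())
E
```

```text
tcp [  0.5  35.7 212.5] tilt 5.16 piv [  0.5  30.4 270.4] R 211.6 b 36.36 foot [  0.5  43.5 126. ] F [-5.   2.5 -2.3] T [0.08 1.03 0.07] 9.55
297 181
foot34 [261. 253.]
fo [261. 211.]
el [ 21. 134.]
er [491. 133.]
h40 [256. 187.]
h34 [256. 249.]
h28 [256. 312.]
```

View pics/c6.png

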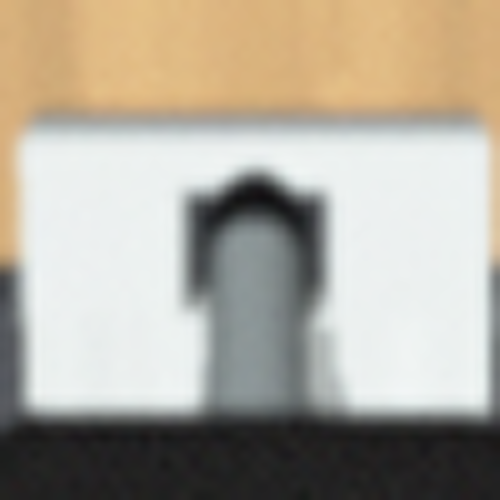

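The crop shows the foot's outer edge at row 167, past the hole's outer rim at row 190. The foot is now about 4.5 mm too far out, so I swing it back and lower it, modelling the 2.6° turn in the pinch.

```bash
cat > h2.py <<'E'
from h import *
from scipy.optimize import fsolve
S=2.6
d=lambda t: np.array([np.sin(np.radians(t)),-np.cos(np.radians(t))])
def tc(b,t): return piv(b)+40*d(t)+18.2*d(t+S)
def sol(y,z): return fsolve(lambda q:foot(*q)-[y,z],[34,0])
def stp(s,e):
    v=tc(*e)-tc(*s); t=np.radians(s[1]+S)
    return float(round(v@[np.cos(t),np.sin(t)],2)),float(round(v@[np.sin(t),-np.cos(t)],2)),float(round(e[1]-s[1],2))
E
python3 - <<'E'
from h2 import *
s=sol(38.2,126.2); print(s,tc(*s))
print([stp(s,sol(y,126.5)) for y in (36.5,35,33.7)])
s=sol(33.7,126.5); print([(z,stp(s,sol(33.7,z))) for z in (125.5,124.5,123.5,122.5,121.5)])
s=sol(33.7,122.5); print([(z,stp(s,sol(33.7,z))) for z in np.arange(121.5,110,-1)])
E
```

```text
[36.37466022  2.8083468 ] [ 34.77090706 212.95491804]
[(-0.81, -0.41, -0.57), (-1.43, -0.49, -1.14), (-1.96, -0.55, -1.65)]
[(125.5, (0.37, 1.02, -0.29)), (124.5, (0.73, 2.05, -0.57)), (123.5, (1.1, 3.07, -0.85)), (122.5, (1.45, 4.1, -1.13)), (121.5, (1.81, 5.13, -1.41))]
[(np.float64(121.5), (0.37, 1.02, -0.28)), (np.float64(120.5), (0.74, 2.05, -0.55)), (np.float64(119.5), (1.11, 3.07, -0.82)), (np.float64(118.5), (1.47, 4.1, -1.1)), (np.float64(117.5), (1.83, 5.13, -1.36)), (np.float64(116.5), (2.19, 6.16, -1.63)), (np.float64(115.5), (2.54, 7.2, -1.89)), (np.float64(114.5), (2.88, 8.23, -2.15)), (np.float64(113.5), (3.23, 9.27, -2.41)), (np.float64(112.5), (3.56, 10.3, -2.66)), (np.float64(111.5), (3.9, 11.34, -2.91)), (np.float64(110.5), (4.23, 12.38, -3.16))]
```

Call:
send_rows:
  targets: "-0.0008 0 -0.0004 0 -0.6 0 30;-0.0014 0 -0.0005 0 -1.1 0 30;-0.002 0 -0.0006 0 -1.7 0 30;-0.002 0 -0.0006 0 -1.7 0 30"

```text
time_s: 9.93
ee_pos: [512.1, 36.6, 212.9]
ee_rot: [-180.0, -3.4, 88.0]
force: [-6.1, 0.4, -2.3]
gripper_width: 33.9
gripper_force: 30.0
```

Call:
send_rows:
  targets: "0.0002 0 0.0005 0 -0.15 0 30;0.0004 0 0.001 0 -0.3 0 30;0.0006 0 0.0015 0 -0.45 0 30;0.0007 0 0.002 0 -0.6 0 30;0.0009 0 0.0025 0 -0.7 0 30;0.0009 0 0.0025 0 -0.7 0 30"

```text
time_s: 10.43
ee_pos: [512.2, 37.6, 210.4]
ee_rot: [-180.0, -2.7, 88.0]
force: [-4.2, 1.1, -2.5]
gripper_width: 34.0
gripper_force: 30.0
```

```bash
python3 st.py
```

```text
tcp [  0.5  35.  210.4] tilt 2.72 piv [  0.6  32.2 268.6] R 212.0 b 35.66 foot [  0.5  39.1 123.7] F [-4.2  1.1 -2.5] T [0.08 1.04 0.06] 10.4333
```

No contact below the earlier contact height, so the foot is entering the hole. I continue down.

Call:
send_rows:
  targets: "0.0002 0 0.0005 0 -0.14 0 30;0.0004 0 0.001 0 -0.28 0 30;0.0006 0 0.0015 0 -0.41 0 30;0.0007 0 0.002 0 -0.55 0 30;0.0009 0 0.0026 0 -0.69 0 30;0.0011 0 0.0031 0 -0.82 0 30;0.0011 0 0.0031 0 -0.82 0 30"

```text
time_s: 11.02
ee_pos: [512.2, 38.8, 207.4]
ee_rot: [-180.0, -1.9, 88.0]
force: [-6.0, 1.6, -3.3]
gripper_width: 33.9
gripper_force: 30.0
```

```bash
python3 st.py
```

```text
tcp [  0.5  36.2 207.4] tilt 1.89 piv [  0.5  34.3 265.6] R 211.9 b 34.68 foot [  0.5  39.  120.6] F [-6.   1.6 -3.3] T [ 0.06  1.01 -0.  ] 11.0167
```

Call:
send_rows:
  targets: "0.0002 0 0.0005 0 -0.13 0 30;0.0004 0 0.001 0 -0.27 0 30;0.0007 0 0.002 0 -0.54 0 30;0.0011 0 0.0031 0 -0.8 0 30;0.0014 0 0.0041 0 -1.06 0 30;0.0014 0 0.0041 0 -1.06 0 30"

```text
time_s: 11.52
ee_pos: [512.2, 40.5, 203.2]
ee_rot: [-180.0, -0.8, 88.0]
force: [-5.8, 1.8, -2.8]
gripper_width: 34.1
gripper_force: 30.0
```

```bash
python3 st.py
```

```text
tcp [  0.5  37.8 203.2] tilt 0.83 piv [  0.5  37.  261.4] R 211.8 b 33.34 foot [  0.5  39.1 116.5] F [-5.8  1.8 -2.8] T [0.14 1.   0.02] 11.5167
```

Call:
send_rows:
  targets: "0.0002 0 0.0005 0 -0.13 0 30;0.0003 0 0.001 0 -0.26 0 30;0.0005 0 0.0015 0 -0.39 0 30;0.0007 0 0.002 0 -0.52 0 30;0.0009 0 0.0026 0 -0.65 0 30;0.001 0 0.0031 0 -0.78 0 30;0.001 0 0.0031 0 -0.78 0 30"

```text
time_s: 12.1
ee_pos: [512.3, 41.5, 200.3]
ee_rot: [-180.0, -0.1, 88.0]
force: [-5.4, 1.6, -1.9]
gripper_width: 33.6
gripper_force: 30.0
```

```bash
python3 st.py
```

```text
tcp [  0.5  38.9 200.3] tilt 0.07 piv [  0.5  38.8 258.5] R 211.8 b 32.41 foot [  0.5  39.  113.5] F [-5.4  1.6 -1.9] T [0.19 1.08 0.  ] 12.1
```

Call:
send_rows:
  targets: "0.0002 0 0.0005 0 -0.13 0 30;0.0003 0 0.001 0 -0.26 0 30;0.0005 0 0.0015 0 -0.38 0 30;0.0005 0 0.0015 0 -0.38 0 30"

```text
time_s: 12.43
ee_pos: [512.3, 41.9, 198.9]
ee_rot: [-180.0, 0.3, 88.0]
force: [-4.5, 1.2, -1.3]
gripper_width: 33.9
gripper_force: 30.0
```

```bash
python3 st.py
```

```text
tcp [  0.5  39.3 198.9] tilt -0.32 piv [  0.5  39.6 257.1] R 211.7 b 31.98 foot [  0.5  38.8 112.1] F [-4.5  1.2 -1.3] T [ 0.12  1.05 -0.03] 12.4333
```

Call:
send_rows:
  targets: "0.0002 0 0.0005 0 -0.13 0 30;0.0003 0 0.001 0 -0.26 0 30;0.0003 0 0.001 0 -0.26 0 30"

```text
time_s: 12.68
ee_pos: [512.4, 41.9, 198.7]
ee_rot: [180.0, 0.6, 88.0]
force: [-6.1, 0.1, 2.2]
gripper_width: 34.0
gripper_force: 30.0
```

```bash
python3 st.py
```

```text
tcp [  0.6  39.3 198.7] tilt -0.61 piv [  0.6  39.9 256.9] R 211.9 b 31.89 foot [  0.6  38.3 111.9] F [-6.1  0.1  2.2] T [-0.06  1.3  -0.05] 12.6833
```

The floor is felt 12.7 mm below the plate top, so the foot is home. I ease the grip, then open.

Call:
send_rows:
  targets: "0 0 0 0 0 0 30;0 0 0 0 0 0 30;0 0 0 0 0 0 30;0 0 0 0 0 0 30"
  grip_force: 5

```text
time_s: 13.02
ee_pos: [512.3, 41.9, 198.7]
ee_rot: [180.0, 0.6, 88.0]
force: [-6.2, -0.4, 1.6]
gripper_width: 35.8
gripper_force: 5.0
```

Call:
send_rows:
  targets: "0 0 0 0 0 0 42;0 0 0 0 0 0 46;0 0 0 0 0 0 50;0 0 0 0 0 0 60;0 0 0 0 0 0 70;0 0 0 0 0 0 70"

```text
time_s: 13.52
ee_pos: [513.1, 42.0, 198.1]
ee_rot: [179.9, 0.6, 88.0]
force: [1.0, -0.3, -0.4]
gripper_width: 61.9
gripper_force: 0.0
```

```bash
python3 st.py; python3 - <<'E'
from h import *
f=eyes.grab_frame("wrist")
cv2.imwrite("pics/c7.png",cv2.resize(f["image"][150:270,225:425],None,fx=4,fy=4,interpolation=2))
E
```

```text
tcp [  1.3  39.4 198.1] tilt -0.6 piv [  1.3  40.  256.3] R 211.7 b 31.73 foot [  1.5  38.5 111.3] F [ 1.  -0.3 -0.4] T [-0.08  0.01  0.01] 13.5167
```

View pics/c7.png

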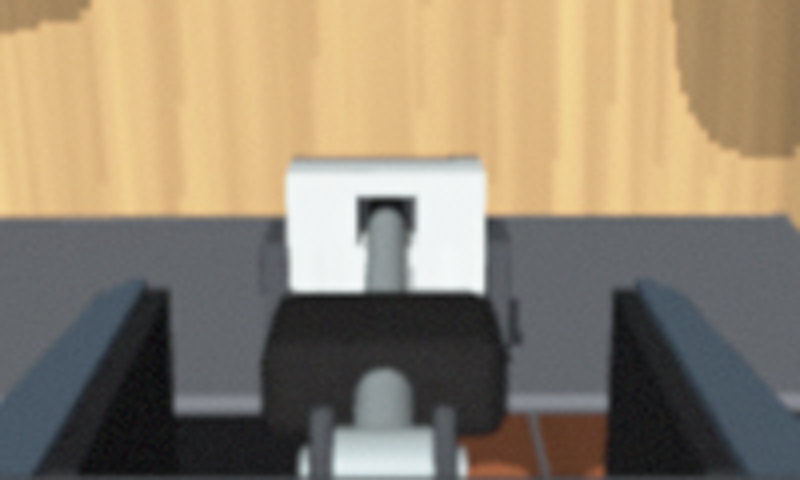

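The crop shows the rod inside the hole with its black foot below the plate surface and both fingers clear. I withdraw straight up.

Call:
send_rows:
  targets: "0 0 -0.01 0 0 0 70;0 0 -0.03 0 0 0 70;0 0 -0.055 0 0 0 70;0 0 -0.08 0 0 0 70;0 0 -0.11 0 0 0 70;0 0 -0.14 0 0 0 70;0 0 -0.14 0 0 0 70;0 0 -0.14 0 0 0 70;0 0 -0.14 0 0 0 70;0 0 -0.14 0 0 0 70"

```text
time_s: 14.4
ee_pos: [511.9, 43.5, 336.8]
ee_rot: [-179.9, 0.6, 88.0]
force: [0.9, 0.1, 0.1]
gripper_width: 63.6
gripper_force: 0.0
```

```bash
python3 st.py; python3 - <<'E'
from h import *
f=eyes.grab_frame("side"); p=proj(f,W([0,0,150])).astype(int)
a=cv2.resize(f["image"][p[1]-65:p[1]+65,p[0]-65:p[0]+65],None,fx=3,fy=3)
f=eyes.grab_frame("wrist"); b=f["image"][:390,125:515]
cv2.imwrite("pics/c8.png",np.hstack([a,b]))
E
```

```text
tcp [  0.   40.8 336.8] tilt -0.62 piv [2.00e-01 4.15e+01 3.95e+02] R 308.9 b 54.02 foot [-2.00e-01  3.99e+01  2.50e+02] F [0.9 0.1 0.1] T [-0.06  0.05 -0.02] 14.4
```

View pics/c8.png

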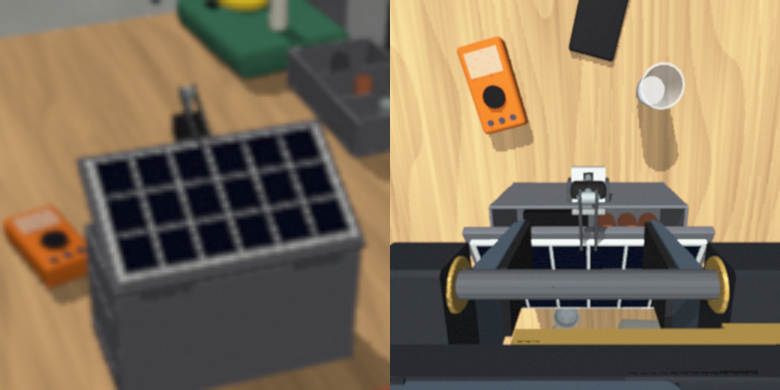

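The lid stands propped on the rod with the gripper clear above it, and the meter, phone and beaker have not moved.

```bash
python3 -c "
from workcell import env
print(env.job_done())"
```

```text
the job is handed in; nothing more can be done
None
```

The job is handed in at about 14.5 s: the rod's foot is down on the floor of the holding hole, the lid stands propped on the rod alone, the arm is clear, and the meter, phone and beaker show no sign of having moved in the last pictures (I did not re-check the tub, spoon, jar and motor).

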